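# Put the telescopic bedside lantern away for the night

### The job

Put the bedside lantern away for the night: first slide its dimmer all the way to off (the end with the shortest tick mark), then push its telescopic mast fully home, the thin innermost tube first and then the middle tube. Finally lift the lantern, mast still closed (the thick lowest section is the place to hold it), and set it down flat inside the wooden tray, lengthwise; let go of it only once it stands there. Never tip it over, and leave the other bedside things where they are.

Things in the scene. Friction and masses are not known exactly. Their poses are not given: they have to be found in the camera images.
- lamp: Loose lantern, 0.8 to 0.95 kg. White base 195 (x) x 110 (y) x 30 mm high; origin: centre of its underside, z up. An upright square mast of three sections stands at x = -35 mm, y = 0, within 10 mm of the balance point; the dimmer is at x = +70 mm. On top a round white light head, 42 mm in diameter, 12 mm high; with the mast closed its top is 135 mm above the underside.
- inner_tube (a joint): How far the thin inner tube (24 mm square, carries the head) stands out of the middle tube, m: 0 = fully home, head resting on the middle tube's collar; at most 0.065. Stays where left; slides at about 4 N, more easily than the middle tube, so a push down on the head moves it first and the middle tube after.
- mid_tube (a joint): How far the middle tube (36 mm square, dark 42 mm square collar 8 mm high at its top) stands out of the thick lowest section, m: 0 = fully home, collar on the section's top; at most 0.065. Stays where left; slides at about 11 N.
- dimmer (a joint): Dimmer position, m: 0 = off, the end of travel at the base's -y side (beside the shortest of the five tick marks), 0.06 = full, at the +y side. Stiff enough to stay where left, about 1.5 N.
- head_top (a point): Centre of the flat top of the light head.
- mid_collar (a point): Centre of the top of the middle tube's collar.
- mast_top (a point): Centre of the top of the mast's thick lowest section, which is fixed to the base: 48 x 48 mm, sides along the base's x and y, from 30 to 115 mm above the lantern's underside. This point is at 115 mm.
- dimmer_top (a point): Centre of the top of the dimmer's black grip, a block 28 (base x) x 20 (base y) x 28 mm high, its top 58.5 mm above the lantern's underside. It slides along the base's y.
- tray: Fixed shallow wooden tray, outside 245 (x) x 160 (y) x 15 mm high, walls and floor 5 mm thick, inside 235 x 150 mm; origin at the centre of its underside. The lantern may lie in it either way round, long sides together.
- remote: Bystander: black remote control, 150 x 42 x 18 mm, lying flat, origin under its centre.
- cream: Bystander: small jar, 54 mm in diameter, 55 mm high, origin under its centre.
- mug: Bystander: white mug, 80 mm wide, 90 mm high, origin under its centre.
- case: Bystander: spectacle case, 65 x 160 x 40 mm, origin under its centre.
- tumbler: Bystander: drinking glass, 72 mm wide, 100 mm high, origin under its centre.
Not all that is in view belongs to the job. Leave any purple look-alike of the lamp alone.

How it is judged:
On the way, in this order (a step that is already met when the one before it is completed fails the run):
1. the dimmer is slid to off (value of joint dimmer below 0.005 m), for 0.2 s.
2. the inner tube is fully home in the middle tube (value of joint dimmer below 0.005 m and value of joint inner_tube below 0.004 m), for 0.1 s.
3. the middle tube is fully home too (all of step 2 and value of joint mid_tube below 0.004 m), for 0.2 s.
4. the closed lantern is lifted clear of the table (value of joint each of inner_tube, mid_tube below 0.004 m and height (world z) of lamp above 0.018 m and contact force between the fingers and lamp above 0.5 N), for 0.2 s.
5. the lantern stands flat inside the tray (x of lamp in the frame of tray between -0.03 and 0.03 m and y of lamp in the frame of tray between -0.03 and 0.03 m and z of lamp in the frame of tray below 0.008 m and angle between lamp's own z axis and vertical below 0.04 rad and angle between the x axis of lamp and the x axis of tray, either way round below 0.3 rad), for 0.2 s.
At the end, for the whole second after the job is handed in: The dimmer is within 5 mm of off, both tubes are within 4 mm of fully home, and the lantern stands still, upright (within 0.04 rad) and flat on the floor of the tray, its centre within 30 mm of the tray's along each side and its long side within 0.3 rad of the tray's, either way round (all of step 3 and all of step 5 and linear speed of lamp below 0.02 m/s); the robot touches nothing.
It fails at once if the middle tube is pushed in before the inner tube is home (middle tube below 40 mm while the inner still stands out over 8 mm) (value of joint mid_tube below 0.04 m and value of joint inner_tube above 0.008 m).
It fails at once if the lantern is tipped by more than 0.5 rad (angle between lamp's own z axis and vertical above 0.5 rad).
It fails at once if the lantern is let go in the air (its underside over 30 mm above the table with no finger on it) (height (world z) of lamp above 0.03 m and contact force between the fingers and lamp below 0.1 N).
It fails at once if a bystander is moved by more than 30 mm (distance of any of remote, cream, mug, case, tumbler from where it was at the start of the episode above 0.03 m).
It also fails if it takes over 64 s, if anything falls off the work surface, if the arm or the gripper's body presses on something with over 40 N, if the wrist force passes 120 N, or if a joint passes its speed limit or range.

### The arm

A 6-joint arm with a two-finger parallel gripper is mounted at the origin on the work surface. World frame = base frame: x ahead of the robot, y to its left, z up, the work surface at z = 0. Lengths are in m, angles in rad, forces in N, time in s.
With the tool pointing down it reaches from about 0.325 to 0.775 m from the base axis. Payload 5.5 kg.
Tool frame: the origin (TCP) lies midway between the tips of the shut fingers; the grasp point (between the pads) lies 19 mm behind it (arm.hold_point_z is the distance from the TCP to the grasp point, in m); z points along the fingers, y is the line along which they close (so a half turn about z gives the same grasp; the last joint's range is limited). The gripper opens to 85 mm and grips with 20 to 120 N. Pads are 22 mm wide; open, the fingers measure 114 mm over their backs; the gripper's body (76 mm by 85 mm) begins 54 mm behind the grasp point. The pads swing forward as they close: fully open they stand 13 mm farther back than shut.
Start: joints at [-1.237, 0.091, 1.231, -0, 1.82, -0.057], TCP at [0.229, -0.555, 0.231] pointing down, gripper open.
Joint ranges: [-2.87, 2.87], [-0.86, 2.18], [0.17, 2.46], [-1.51, 4.65], [0.06, 2.69], [-2.65, 2.65]. Speed limits (rad/s): [2.57, 2.57, 3.01, 3.14, 3.14, 3.14].

### API

Orientations are given as a 3x3 rotation matrix whose columns are the frame's x, y, z axes.
In Python, from cell import arm gives the robot as it stands.
- The arm moves only by the shell command python3 -m creep 'ROWS' [OPENING] [FORCE]. ROWS is JSON, a list of rows, each a list of 4 numbers: the shift along the tool's x, y, z as a fraction of full scale, then the turn about the tool's z as a fraction of full scale. In form: [[dx, dy, dz, twist], ...]. A call has exactly 8 rows; each row is the pose to reach, as a shift and turn from the pose commanded when the call began, along the tool's axes at that moment; what a row does not reach only later rows make up. Full scale, the value 1, is 0.15 m for a shift and pi/2 rad for a turn. A row lasts 1/12 s, in which the tool goes at most 41.7 mm and 7.16 degrees, less where a joint would pass 70% of its speed; a pose out of reach is approached as far as the arm can. A call with a number of a shift or a turn outside -1 to 1 is refused whole. A call with a gripper value outside its range is refused whole. OPENING is the closure, from -1 (fully open) to 1 (shut), so that 0 is half open, set as the call begins (- or left out, the last holds). The fingers move at their own pace and stop on an object; FORCE is the grip in N (left out, the last holds). Time passes only in rows, so rows that repeat a pose let the fingers close, or fill a call up. It gives the time, the measured TCP pose, the force, the opening and the grip force at its end, in the units of the state.
- arm.observe(): the state, without advancing time (a new reading comes with each control period).
- arm.get_image(name): name is "scene" or "top" or "wrist"; returns the picture (420x560x3 uint8, red, green, blue); there is no depth.
- arm.camera_info(name): a dict with "camera_matrix" (3x3 intrinsics, pixels), "origin" and "rotation" of the camera in the world; the wrist camera has in their place "tool_from_camera" (4x4, takes a point from camera to tool coordinates, whose origin is the TCP and whose axes are the flange's). Camera axes: x right, y down, z forward; pixel columns grow to the right and rows downward; lengths in m; the calibration is good to about 2 mm. A picture is of the moment at which its call begins: read the wrist's pose just before it. camera_info takes no time and is no camera call.
- arm.close_job(): hands the job in; it is judged then, once.
Trained networks look in the newest picture that a camera, given by its name, has taken for a name from the list of things; names that differ only in an ending like _2 or _b are one class to them, and where a whole thing is asked for, a point or a joint stands for the part that bears it (a point fixed in the world has none). Each returns a list of dicts, best first, with "conf" (0 to 1); they miss things now and then, are a little off and sometimes report something else, mostly with a low value. They report only what shows in the picture. A call takes as long as a camera call. They do not tell look-alikes from the thing itself.
- arm.silhouettes(camera, thing): "region" (420x560 bool, what is visible of it) and "location" ([column, row] in pixels, amid what is visible of it).
The state is a dict: "clock": time; "joint_pos": joint angles; "joint_vel": joint speeds; "joint_torque": joint torques, N m; "tcp_pos": TCP position; "ee_rot": TCP orientation; "ft_force": force on the tool from outside, world axes, zero at the start; "torque": the same for the moment, N m; "gripper_width": finger opening in m; "gripper_force": force on a finger pad.
Only numpy, scipy, OpenCV 4.12 (cv2) and the standard library are available. Lean on these libraries where they do the work, as an engineer would, in place of code of your own. Each camera call takes 0.05 s, during which the arm holds its last target. There are 200 camera calls.

## Working session

There is one attempt and no reset: what is moved stays moved. The work goes in short steps, Python scripts to look and compute and a shell command to move; the robot and the scene stay as the last step left them, time stands still between calls to the robot, and variables do not carry over. Pictures are saved under pics/ and viewed, at most 13 in all, crops included, and the job is handed in when it is done.

```bash
mkdir -p pics; ls; cat > h.py <<'E'
import numpy as np, cv2
from cell import arm
def save(n,f):
    cv2.imwrite(f,cv2.cvtColor(arm.get_image(n),cv2.COLOR_RGB2BGR))
def ray(n,uv):
    c=arm.camera_info(n);K=np.array(c["camera_matrix"])
    if n=="wrist":
        s=arm.observe();T=np.array(c["tool_from_camera"]);R0=np.array(s["ee_rot"])
        R=R0@T[:3,:3];o=R0@T[:3,3]+s["tcp_pos"]
    else: R=np.array(c["rotation"]);o=np.array(c["origin"])
    d=R@np.linalg.inv(K)@np.array([uv[0],uv[1],1.]);return np.array(o),d/np.linalg.norm(d)
def atz(n,uv,z):
    o,d=ray(n,uv);return o+d*(z-o[2])/d[2]
def tri(a,b):
    (o1,d1),(o2,d2)=a,b
    t=np.linalg.lstsq(np.c_[d1,-d2],o2-o1,rcond=None)[0]
    p,q=o1+d1*t[0],o2+d2*t[1];return (p+q)/2,np.linalg.norm(p-q)
E
python3 - <<'E'
from h import *
np.set_printoptions(precision=3,suppress=True)
a=arm.get_image("scene");b=arm.get_image("top")
cv2.imwrite("pics/scene.png",cv2.cvtColor(a,cv2.COLOR_RGB2BGR))
cv2.imwrite("pics/top.png",cv2.cvtColor(b,cv2.COLOR_RGB2BGR))
s=arm.observe();print(s["clock"],s["ee_rot"],s["gripper_width"])
for c in("scene","top"):
    i=arm.camera_info(c);print(c,i["origin"],np.array(i["rotation"])[:,2])
    for t in("lamp","tray","head_top","mid_collar","dimmer_top","mast_top"):
        for r in arm.silhouettes(c,t):print(t,round(r["conf"],2),np.round(r["location"]),r["region"].sum())
E
```

```text
pics
0.1 [[ 0.925  0.381 -0.001]
 [ 0.381 -0.925  0.002]
 [ 0.    -0.002 -1.   ]] 0.08497546734382888
scene [ 1.146 -0.11   1.093] [-0.518  0.104 -0.849]
lamp 0.85 [144. 183.] 2379
lamp 0.69 [213. 218.] 2859
tray 0.97 [353. 191.] 3605
head_top 0.85 [207. 174.] 266
head_top 0.63 [290. 294.] 1484
head_top 0.48 [124. 158.] 145
mid_collar 0.83 [212. 180.] 517
mid_collar 0.51 [123. 161.] 209
dimmer_top 0.62 [157. 198.] 84
mast_top 0.82 [216. 217.] 2736
mast_top 0.6 [140. 185.] 2407
mast_top 0.3 [232. 233.] 85
top [ 0.218 -0.014  1.652] [ 0.21   0.    -0.978]
lamp 0.81 [336. 208.] 1620
lamp 0.73 [391. 254.] 1633
lamp 0.29 [339. 211.] 212
head_top 0.69 [412. 261.] 86
head_top 0.6 [343. 207.] 145
mid_collar 0.75 [411. 262.] 182
mid_collar 0.7 [338. 213.] 230
mid_collar 0.39 [219. 222.] 2833
dimmer_top 0.62 [326. 190.] 53
dimmer_top 0.57 [386. 237.] 45
mast_top 0.83 [332. 215.] 1672
mast_top 0.72 [396. 257.] 1741
```

View pics/scene.png

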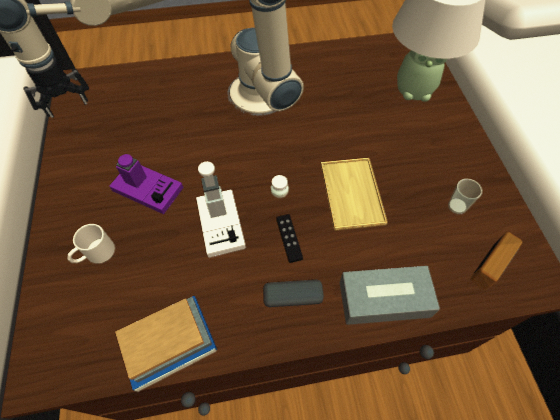

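View pics/top.png

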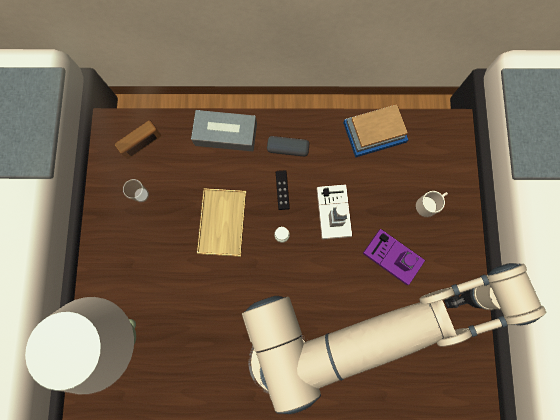

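The top view shows the white lamp at (336,211), with its dimmer at the far (+x) end near (330,190). The purple decoy is at (394,256), the tray at (222,222), the jar at (282,234), and the remote at (282,190). Next I'll measure the lamp and tray poses.

```bash
python3 - <<'E'
from h import *
np.set_printoptions(precision=4,suppress=True)
a=cv2.imread("pics/scene.png");b=cv2.imread("pics/top.png")
A=cv2.resize(a[150:265,175:265],None,fx=5,fy=5,interpolation=cv2.INTER_CUBIC)
B=cv2.resize(b[175:247,300:370],None,fx=8,fy=8,interpolation=cv2.INTER_CUBIC)
A=cv2.resize(A,None,fx=.86,fy=.86)[:576];B=B[:576]
h=min(len(A),len(B));cv2.imwrite("pics/crop.png",np.hstack([A[:h],B[:h,:400]]))
print(A.shape,B.shape)
def regs(c,t): return arm.silhouettes(c,t)
for c,im,t,z in(("top",b,"tray",.015),("scene",a,"tray",.015),("top",b,"lamp",.03),("scene",a,"lamp",.03)):
    for r in regs(c,t):
        m=r["region"]
        if m.sum()<800: continue
        col=im[m].mean(0)
        if t=="lamp":
            m=m&(im.min(2)>140)
        ys,xs=np.nonzero(m)
        P=np.array([atz(c,(x,y),z)[:2] for x,y in zip(xs,ys)],np.float32)
        q=cv2.minAreaRect(P);print(c,t,round(r["conf"],2),col,np.array(q[0]),np.array(q[1]),q[2],cv2.boxPoints(q).tolist() if t=="lamp" else "")
# locations
for c in("scene","top"):
  for t in("remote","cream","mug","case","tumbler"):
    for r in regs(c,t)[:1]: print(c,t,r["conf"],atz(c,r["location"],.03)[:2])
E
```

```text
(494, 387, 3) (576, 560, 3)Traceback (most recent call last):
  File "<stdin>", line 18, in <module>
  File "h.py", line 13, in atz
    o,d=ray(n,uv);return o+d*(z-o[2])/d[2]
        ~~~^^^^^^
  File "h.py", line 6, in ray
    c=arm.camera_info(n);K=np.array(c["camera_matrix"])
ValueError: time passes only in moves, steps and waits
```

View pics/crop.png

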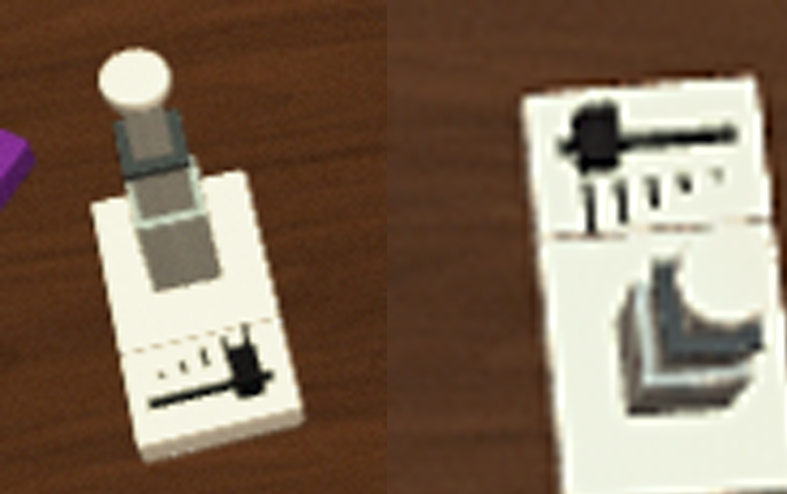

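The crop shows the grip at the +y end of its slot (top pixel about (326,192)), with the shortest tick at the right, on the -y side. Both tubes are out. `camera_info` needs caching, so I'll do that and vectorise the projection.

```bash
cat > h.py <<'E'
import numpy as np, cv2
from cell import arm
np.set_printoptions(precision=4,suppress=True)
CI={c:arm.camera_info(c) for c in("scene","top","wrist")}
def ray(n,uv,s=None):
    c=CI[n];K=np.array(c["camera_matrix"])
    if n=="wrist":
        T=np.array(c["tool_from_camera"]);R0=np.array(s["ee_rot"])
        R=R0@T[:3,:3];o=R0@T[:3,3]+s["tcp_pos"]
    else: R=np.array(c["rotation"]);o=np.array(c["origin"])
    uv=np.atleast_2d(uv).astype(float)
    d=np.c_[uv,np.ones(len(uv))]@np.linalg.inv(K).T@R.T
    return np.array(o),d/np.linalg.norm(d,axis=1)[:,None]
def atz(n,uv,z,s=None):
    o,d=ray(n,uv,s);return o+d*((z-o[2])/d[:,2])[:,None]
def tri(a,b):
    (o1,d1),(o2,d2)=a,b;d1=d1[0];d2=d2[0]
    t=np.linalg.lstsq(np.c_[d1,-d2],o2-o1,rcond=None)[0]
    p,q=o1+d1*t[0],o2+d2*t[1];return (p+q)/2,np.linalg.norm(p-q)
def px(n,p):
    c=CI[n];R=np.array(c["rotation"]);q=(np.atleast_2d(p)-c["origin"])@R@np.array(c["camera_matrix"]).T
    return q[:,:2]/q[:,2:]
def rd(c): return cv2.cvtColor(arm.get_image(c),cv2.COLOR_RGB2BGR)
E
python3 - <<'E'
from h import *
a=rd("scene");b=rd("top")
for c,im,t,z in(("top",b,"tray",.015),("scene",a,"tray",.015),("top",b,"lamp",.03),("scene",a,"lamp",.03)):
    for r in arm.silhouettes(c,t):
        m=r["region"]
        if m.sum()<800: continue
        if t=="lamp": m=m&(im.min(2)>140)
        if m.sum()<200: continue
        ys,xs=np.nonzero(m)
        P=atz(c,np.c_[xs,ys],z)[:,:2].astype(np.float32)
        q=cv2.minAreaRect(P);print(c,t,round(r["conf"],2),np.array(q[0]),np.array(q[1]),q[2])
# white base (top), any colour threshold
for c,im,x0,x1,y0,y1 in(("top",b,300,370,175,247),("scene",a,185,255,185,265)):
    w=np.zeros(im.shape[:2],np.uint8);w[y0:y1,x0:x1]=(im[y0:y1,x0:x1].min(2)>110)
    k=max(cv2.findContours(w,0,1)[0],key=cv2.contourArea)[:,0]
    P=atz(c,k,.03)[:,:2].astype(np.float32);q=cv2.minAreaRect(P);print("col",c,np.array(q[0]),np.array(q[1]),q[2]);print(cv2.boxPoints(q))
g={c:[(r["location"],r["conf"],r["region"].sum()) for r in arm.silhouettes(c,"dimmer_top")] for c in("scene","top")}
for c in g:
    for l,cf,n in g[c]:print(c,"dim",np.array(l),cf,n,atz(c,l,.0585))
print("head",tri(ray("scene",(206,168)),ray("top",(343.5,206.5))))
for c in("scene","top"):
  for t in("remote","cream","mug","case","tumbler"):
    for r in arm.silhouettes(c,t)[:1]: print(c,t,round(r["conf"],2),atz(c,r["location"],.03)[0,:2])
print(arm.observe()["clock"])
E
```

```text
top tray 0.55 [0.4934 0.2231] [0.1625 0.249 ] 86.5422134399414
scene tray 0.84 [0.4975 0.2201] [0.1637 0.2544] 85.99539947509766
top lamp 0.82 [ 0.5325 -0.1914] [0.1938 0.1089] 4.996076583862305
scene lamp 0.82 [ 0.4746 -0.1987] [0.3303 0.1086] 4.953514575958252
col top [ 0.5316 -0.1915] [0.1957 0.1098] 4.992952823638916
[[ 0.4293 -0.1453]
 [ 0.4389 -0.2547]
 [ 0.6339 -0.2377]
 [ 0.6243 -0.1283]]
col scene [ 0.5269 -0.1935] [0.2251 0.1109] 5.044409275054932
[[ 0.4099 -0.1482]
 [ 0.4197 -0.2587]
 [ 0.6439 -0.2389]
 [ 0.6342 -0.1284]]
scene dim [277.3 185.8] 0.56 299 [[ 0.463  -0.009   0.0585]]
scene dim [154.2 196.8] 0.55 90 [[ 0.437  -0.3727  0.0585]]
scene dim [ 90.2 245.7] 0.42 1286 [[ 0.5664 -0.5472  0.0585]]
top dim [322.9 192.1] 0.4 50 [[ 0.596  -0.1498  0.0585]]
head (array([ 0.5036, -0.1968,  0.2491]), np.float64(0.003441369589573554))
scene cream 0.67 [ 0.4361 -0.0051]
scene mug 0.68 [ 0.5598 -0.5562]
scene case 0.81 [ 0.786  -0.0278]
scene tumbler 0.87 [0.5848 0.5352]
top remote 0.8 [ 0.614  -0.0048]
top cream 0.51 [ 0.4466 -0.0016]
top mug 0.59 [ 0.563  -0.5498]
top case 0.71 [ 0.7824 -0.0261]
top tumbler 0.56 [0.6105 0.5487]
1.7
```

```bash
cat >> h.py <<'E'
def go(p,yaw=None):
    s=arm.observe();R=np.array(s["ee_rot"]);d=R.T@(np.array(p)-s["tcp_pos"])/.15
    y=np.arctan2(R[1,0],R[0,0]);t=0 if yaw is None else (y-yaw)/(np.pi/2)
    print("t",s["clock"],"frac",d,"twist",t,"yaw",y,"tcp",np.array(s["tcp_pos"]),"f",np.array(s["ft_force"]),"w",s["gripper_width"])
E
python3 -m creep '[[0.1,0,-0.15,0],[0.25,0,-0.3,0],[0.4,0,-0.45,0],[0.55,0,-0.6,0],[0.7,0,-0.67,0.05],[0.8,0,-0.67,0.1],[0.9,0,-0.67,0.15],[1,0,-0.67,0.193]]' 0.0
python3 -c "
from h import *
go((.6,-.16,.33),.087);print(arm.observe()['joint_pos'])"
```

```text
clock: 2.37
tcp_pos: [0.3682, -0.4973, 0.3322]
ee_rot: [[0.996, 0.084, 0.0], [0.084, -0.996, -0.001], [0.0, 0.001, -1.0]]
ft_force: [-0.2, -0.2, -0.8]
gripper_width: 0.0424
gripper_force: 0.0
t 2.3667 frac [ 1.7286 -2.1109  0.014 ] twist -0.0018737627390710218 yaw 0.08405670037218209 tcp [ 0.3682 -0.4973  0.3322] f [-0.2356 -0.2022 -0.8344] w 0.04237863152576002
[-0.9884  0.1914  0.9399 -0.      2.0094  0.4983]
```

```bash
python3 -m creep '[[0.12,-0.1,0,0],[0.25,-0.25,0,0],[0.4,-0.4,0,0],[0.55,-0.55,0,0],[0.7,-0.7,0,0],[0.85,-0.85,0,0],[0.95,-0.95,0,0],[1,-1,0,0]]' >/dev/null
python3 -m creep '[[0.12,-0.15,0,0],[0.25,-0.3,0,0],[0.4,-0.45,0,0],[0.5,-0.6,0,0],[0.6,-0.75,0,0],[0.7,-0.9,0,0],[0.73,-1,0,0],[0.73,-1,0,0]]' >/dev/null
python3 - <<'E'
from h import *
from scipy.optimize import least_squares
go((.6,-.16,.33),.087)
J=[[-1.237,.091,1.231,0,1.82,-.057],[-0.9884,0.1914,0.9399,0,2.0094,0.4983],arm.observe()['joint_pos']]
P=[[.229,-.555,.231],[0.3682,-0.4973,0.3322],arm.observe()['tcp_pos']]
print(np.array(J[2]))
def f(x):
    r=[]
    for j,p in zip(J,P):
        a=j[1];b=j[1]+j[2]
        # forearm with perpendicular elbow offset x[3]
        r+=[x[0]*np.sin(a)+x[1]*np.sin(b)+x[3]*np.cos(b)-np.hypot(*p[:2]), x[2]+x[0]*np.cos(a)+x[1]*np.cos(b)-x[3]*np.sin(b)-p[2]]
    return r
o=least_squares(f,[.3,.35,.1,0]);print(o.x,o.cost)
cv2.imwrite("pics/s2.png",rd("scene"))
E
```

```text
t 3.7 frac [ 0.0079 -0.0908  0.0109] twist 0.002496777457984192 yaw 0.09092192885982586 tcp [ 0.6001 -0.1737  0.3316] f [ 0.7077 -0.393   0.4596] w 0.04264478936899027
[-0.3365  0.2095  0.9205  0.0007  2.0122  1.1436]
[ 0.3713  0.5602 -0.1835  0.0963] 6.024282997219397e-08
```

View pics/s2.png

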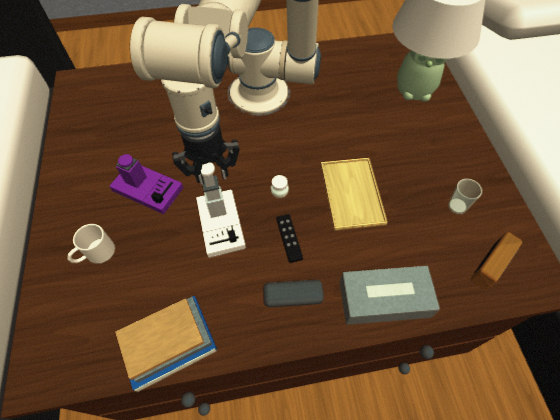

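The arm is clear of the mast: the wrist is far above the TCP, at (180,50) in the image. The head is at (207,170) and the grip at about (231,233). Next I'll work out where the grip top is.

```bash
python3 - <<'E'
from h import *
L=np.array([.5318,-.1915]);y=.0871;R=np.array([[np.cos(y),-np.sin(y)],[np.sin(y),np.cos(y)]])
P=lambda x,yy,z:np.r_[L+R@[x,yy],z]
img=cv2.imread("pics/top.png");im2=cv2.imread("pics/scene.png")
for c,im,uv in(("top",img,(326,190)),("scene",im2,(230.8,232))):
    w=atz(c,uv,.0585)[0];print(c,w,"lamp frame",R.T@(w[:2]-L))
for v in(-.03,0,.03): print(v,px("top",P(.07,v,.0585)),px("scene",P(.07,v,.0585)))
# fit d by dark mask: centroid of dark blob predicted vs observed
for c,im in(("top",img),("scene",im2)):
    for v in np.arange(-.03,.031,.01):
        C=px(c,[P(.07+a*.014,v+b*.01,z) for a in(-1,1) for b in(-1,1) for z in(.031,.0585)]).astype(np.float32)
        m=np.zeros(im.shape[:2],np.uint8);cv2.fillConvexPoly(m,cv2.convexHull(np.round(C).astype(int)),1)
        print(c,round(v,3),im[m>0].mean())
print("mast px head",px("top",P(-.035,0,.249)),px("scene",P(-.035,0,.249)))
go(P(.07,.03,.1),y)
E
```

```text
top [ 0.6039 -0.1612  0.0585] lamp frame [0.0745 0.0239]
scene [ 0.5933 -0.1636  0.0585] lamp frame [0.0637 0.0225]
-0.03 [[340.7757 189.9609]] [[212.6632 238.3876]]
0 [[332.6219 190.6429]] [[223.3182 235.833 ]]
0.03 [[324.4627 191.3254]] [[233.8913 233.2981]]
top -0.03 201.36936936936937
top -0.02 192.64761904761906
top -0.01 197.52991452991452
top 0.0 194.53521126760563
top 0.01 142.3904761904762
top 0.02 85.8425925925926
top 0.03 94.23474178403755
scene -0.03 203.56533333333334
scene -0.02 200.1624649859944
scene -0.01 195.8709677419355
scene 0.0 197.31372549019608
scene 0.01 148.63888888888889
scene 0.02 80.3921568627451
scene 0.03 107.11299435028249
mast px head [[342.2909 208.5521]] [[206.0109 165.8199]]
t 3.75 frac [ 0.0083 -0.1326  1.5454] twist 0.001457593590550575 yaw 0.08938958265799662 tcp [ 0.5995 -0.1754  0.3318] f [-0.5001 -1.1682 -0.3688] w 0.04242368174186723
```

```bash
python3 -m creep '[[0.01,-0.09,0.1,0],[0.01,-0.09,0.25,0],[0.01,-0.09,0.4,0],[0.01,-0.09,0.55,0],[0.01,-0.09,0.7,0],[0.01,-0.09,0.85,0],[0.01,-0.09,0.95,0],[0.01,-0.09,1,0]]' >/dev/null
python3 -m creep '[[0,0,0.15,0],[0,0,0.3,0],[0,0,0.45,0],[0,0,0.6,0],[0,0,0.75,0],[0,0,0.85,0],[0,0,0.92,0],[0,0,0.94,0]]' >/dev/null
python3 - <<'E'
from h import *
go((.6015-.0020,-.1618,.04),.087)
cv2.imwrite("pics/s3.png",np.hstack([cv2.resize(rd("scene")[150:270,160:280],(400,400)),cv2.resize(rd("wrist"),(400,400))]))
E
```

```text
t 5.0833 frac [ 0.006  -0.0093 -0.0059] twist -0.000297410355631668 yaw 0.086532828905823 tcp [ 0.5987 -0.1633  0.0391] f [-0.2607  0.2454 -0.9017] w 0.04271505593127341
```

View pics/s3.png

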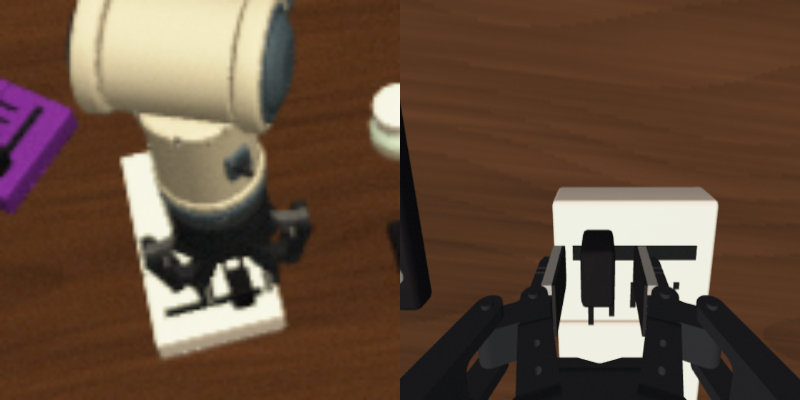

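The scene and wrist views show the grip block between the two open fingers. I'll close on it and slide toward the lamp's -y, which is tool +y.

```bash
python3 -m creep '[[0,0,0,0],[0,0,0,0],[0,0,0,0],[0,0,0,0],[0,0,0,0],[0,0.01,0,0],[0,0.03,0,0],[0,0.06,0,0]]' 1 20
python3 -m creep '[[0,0.04,0,0],[0,0.08,0,0],[0,0.12,0,0],[0,0.16,0,0],[0,0.2,0,0],[0,0.24,0,0],[0,0.27,0,0],[0,0.28,0,0]]'
python3 - <<'E'
from h import *
L=np.array([.5318,-.1915]);y=.0871;R=np.array([[np.cos(y),-np.sin(y)],[np.sin(y),np.cos(y)]])
s=arm.observe();print("lamp-frame grip",R.T@(np.array(s["tcp_pos"])[:2]-L),s["ft_force"])
E
```

```text
clock: 5.85
tcp_pos: [0.6015, -0.1711, 0.0428]
ee_rot: [[0.996, 0.088, 0.003], [0.088, -0.996, -0.0], [0.003, 0.0, -1.0]]
ft_force: [-2.0, 1.2, 6.5]
gripper_width: 0.0195
gripper_force: 23.2
clock: 6.52
tcp_pos: [0.6052, -0.2138, 0.0428]
ee_rot: [[0.996, 0.087, 0.003], [0.087, -0.996, -0.001], [0.003, 0.001, -1.0]]
ft_force: [-0.2, 1.4, 6.5]
gripper_width: 0.0195
gripper_force: 23.3
lamp-frame grip [ 0.0712 -0.0286] [-0.2173  1.3708  6.5076]
```

```bash
python3 -m creep '[[0,0.005,0,0],[0,0.01,0,0],[0,0.015,0,0],[0,0.02,0,0],[0,0.02,0,0],[0,0.02,0,0],[0,0.02,0,0],[0,0.02,0,0]]'
```

```text
clock: 7.18
tcp_pos: [0.6054, -0.2163, 0.0428]
ee_rot: [[0.996, 0.088, 0.003], [0.088, -0.996, -0.001], [0.003, 0.001, -1.0]]
ft_force: [-1.2, 0.7, 6.7]
gripper_width: 0.0195
gripper_force: 23.2
```

```bash
python3 -m creep '[[0,0.005,0,0],[0,0.01,0,0],[0,0.015,0,0],[0,0.02,0,0],[0,0.02,0,0],[0,0.02,0,0],[0,0.02,0,0],[0,0.02,0,0]]'
```

```text
clock: 7.85
tcp_pos: [0.6055, -0.2172, 0.0428]
ee_rot: [[0.996, 0.089, 0.002], [0.089, -0.996, 0.003], [0.002, -0.003, -1.0]]
ft_force: [-2.2, 7.1, 8.1]
gripper_width: 0.0196
gripper_force: 23.5
```

At the stop: 7 N against the earlier 1.4 N sliding force. Next I'll open, rise and look again.

```bash
python3 -m creep '[[0,0,0,0],[0,0,0,0],[0,0,0,0],[0,0,0,0],[0,0,-0.1,0],[0,0,-0.3,0],[0,0,-0.5,0],[0,0,-0.7,0]]' 0 >/dev/null
python3 -m creep '[[0,0,-0.2,0],[0,0,-0.4,0],[0,0,-0.6,0],[0,-0.2,-0.8,0],[0,-0.5,-1,0],[0,-0.7,-1,0],[0,-0.9,-1,0],[0,-1,-1,0]]' 1
python3 - <<'E'
from h import *
b=rd("top");a=rd("scene")
w=np.zeros(b.shape[:2],np.uint8);w[175:247,300:370]=(b[175:247,300:370].min(2)>110)
k=max(cv2.findContours(w,0,1)[0],key=cv2.contourArea)[:,0]
q=cv2.minAreaRect(atz("top",k,.03)[:,:2].astype(np.float32));print(q)
cv2.imwrite("pics/s4.png",np.hstack([cv2.resize(a[150:270,160:280],(400,400)),cv2.resize(b[170:260,290:380],(400,400))]))
E
```

```text
clock: 9.18
tcp_pos: [0.5917, -0.0667, 0.2974]
ee_rot: [[0.996, 0.09, 0.003], [0.09, -0.996, 0.001], [0.003, -0.0, -1.0]]
ft_force: [0.3, -0.3, 0.2]
gripper_width: 0.0002
gripper_force: 0.0
((0.5500779747962952, -0.15392273664474487), (0.2382640838623047, 0.18225465714931488), 4.625927925109863)
```

View pics/s4.png

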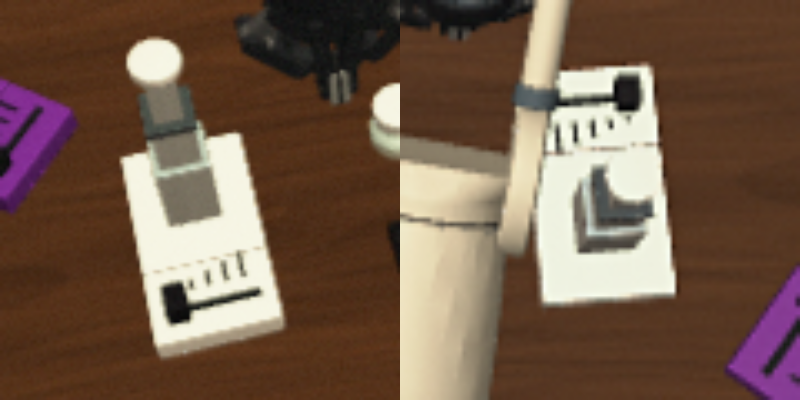

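The dimmer is now at the short-tick end and the base has not visibly moved. Next I'll go above the mast with the fingers shut.

```bash
python3 -c "
from h import *
go((.497,-.1945,.285),.0871)"
```

```text
t 9.2833 frac [-0.705   0.7848  0.0724] twist 0.002459472910903658 yaw 0.09096333101429901 tcp [ 0.5916 -0.0677  0.2959] f [ 0.4451  0.6523 -0.3695] w -9.111163648950933e-05
```

```bash
python3 -m creep '[[-0.1,0.1,0,0],[-0.2,0.25,0,0],[-0.35,0.4,0,0],[-0.5,0.55,0,0],[-0.6,0.7,0,0],[-0.68,0.76,0,0],[-0.7,0.785,0.04,0],[-0.7,0.785,0.07,0]]'
python3 - <<'E'
from h import *
a=rd("scene");s=arm.observe();w=rd("wrist")
print(px("scene",[s["tcp_pos"]]),px("scene",[[.497,-.1945,.249]]))
cv2.imwrite("pics/s5.png",np.hstack([cv2.resize(a[130:250,150:270],(400,400)),cv2.resize(w,(400,400))]))
E
```

```text
clock: 9.95
tcp_pos: [0.4967, -0.1983, 0.2844]
ee_rot: [[0.996, 0.084, -0.0], [0.084, -0.996, -0.0], [-0.001, 0.0, -1.0]]
ft_force: [-0.0, 0.1, 0.5]
gripper_width: -0.0
gripper_force: 0.0
[[202.7274 157.7687]] [[206.0308 165.8386]]
```

View pics/s5.png

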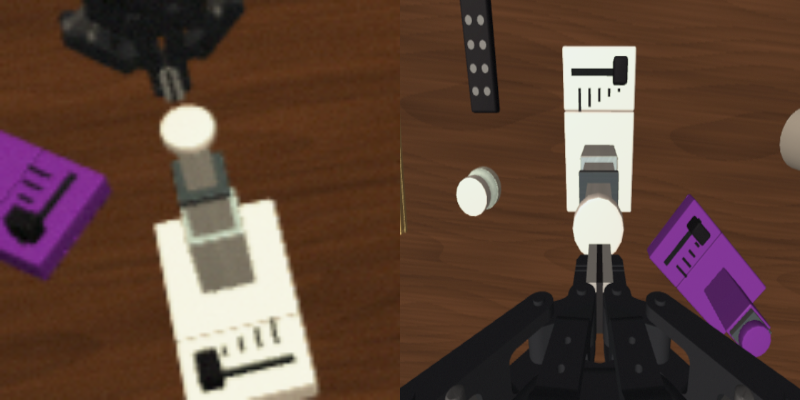

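The TCP sits laterally over the head (wrist image about (598,230)), and the tube order looks right. I'll press down gradually and watch the force.

```bash
for i in 1; do python3 -m creep '[[0.02,-0.02,0.06,0],[0.02,-0.02,0.12,0],[0.02,-0.02,0.18,0],[0.02,-0.02,0.24,0],[0.02,-0.02,0.3,0],[0.02,-0.02,0.36,0],[0.02,-0.02,0.42,0],[0.02,-0.02,0.46,0]]' | egrep 'tcp|ft'; done
python3 -m creep '[[0,0,0.04,0],[0,0,0.08,0],[0,0,0.12,0],[0,0,0.16,0],[0,0,0.19,0],[0,0,0.2,0],[0,0,0.2,0],[0,0,0.2,0]]'| egrep 'tcp|ft'
```

```text
tcp_pos: [0.5002, -0.1926, 0.2155]
ft_force: [1.0, 2.3, 4.5]
tcp_pos: [0.4997, -0.1936, 0.1856]
ft_force: [0.4, -0.4, 0.1]
```

```bash
python3 -m creep '[[0,0,0.03,0],[0,0,0.06,0],[0,0,0.09,0],[0,0,0.12,0],[0,0,0.15,0],[0,0,0.18,0],[0,0,0.21,0],[0,0,0.24,0]]'| egrep 'tcp|ft'
python3 -m creep '[[0,0,0.02,0],[0,0,0.04,0],[0,0,0.06,0],[0,0,0.08,0],[0,0,0.09,0],[0,0,0.1,0],[0,0,0.11,0],[0,0,0.12,0]]'| egrep 'tcp|ft'
```

```text
tcp_pos: [0.4999, -0.1937, 0.1522]
ft_force: [-4.5, 1.8, 10.7]
tcp_pos: [0.5, -0.1937, 0.1348]
ft_force: [-7.9, 2.6, 18.9]
```

```bash
python3 -m creep '[[0,0,0.01,0],[0,0,0.02,0],[0,0,0.03,0],[0,0,0.03,0],[0,0,0.03,0],[0,0,0.03,0],[0,0,0.03,0],[0,0,0.03,0]]'| egrep 'tcp|ft'
python3 -m creep '[[0,0,-0.15,0],[0,0,-0.3,0],[0,0,-0.45,0],[0,0,-0.6,0],[0,-0.2,-0.7,0],[0,-0.4,-0.8,0],[0,-0.6,-0.9,0],[0,-0.7,-0.9,0]]' -1
python3 -m creep '[[0,-0.2,0,0],[0,-0.4,0,0],[0,-0.5,0,0],[0,-0.6,0,0],[0,-0.6,0,0],[0,-0.6,0,0],[0,-0.6,0,0],[0,-0.6,0,0]]' -1 >/dev/null
python3 - <<'E'
from h import *
b=rd("top");a=rd("scene")
w=np.zeros(b.shape[:2],np.uint8);w[175:247,300:370]=(b[175:247,300:370].min(2)>110)
k=max(cv2.findContours(w,0,1)[0],key=cv2.contourArea)[:,0]
q=cv2.minAreaRect(atz("top",k,.03)[:,:2].astype(np.float32));print(q)
for c in("scene","top"):
  for r in arm.silhouettes(c,"head_top"): print(c,r["conf"],r["location"],r["region"].sum(),atz(c,r["location"],.135))
cv2.imwrite("pics/s6.png",np.hstack([cv2.resize(a[150:270,160:280],(400,400)),cv2.resize(b[170:260,290:380],(400,400))]))
s=arm.observe();go((.497,-.1945,.25),.0871)
E
```

```text
tcp_pos: [0.5001, -0.1938, 0.1346]
ft_force: [-12.7, 5.7, 29.6]
clock: 14.05
tcp_pos: [0.4913, -0.0867, 0.2664]
ee_rot: [[0.996, 0.088, 0.005], [0.088, -0.996, -0.001], [0.005, 0.001, -1.0]]
ft_force: [0.6, -0.1, 1.1]
gripper_width: 0.0855
gripper_force: 0.0
((0.5317510366439819, -0.1917257308959961), (0.1956319659948349, 0.10985108464956284), 4.625927925109863)
scene 0.54 [124.1, 159.7] 138 [[ 0.3455 -0.4368  0.135 ]]
scene 0.48 [211.4, 192.2] 193 [[ 0.5021 -0.1985  0.135 ]]
top 0.55 [410.0, 260.7] 115 [[ 0.3409 -0.4328  0.135 ]]
t 14.9167 frac [-0.02    1.3032  0.0847] twist -0.00036569869111426734 yaw 0.086525561839284 tcp [0.4831 0.0005 0.2627] f [ 0.9824  0.4671 -0.4537] w 0.08529279483802174
```

View pics/s6.png

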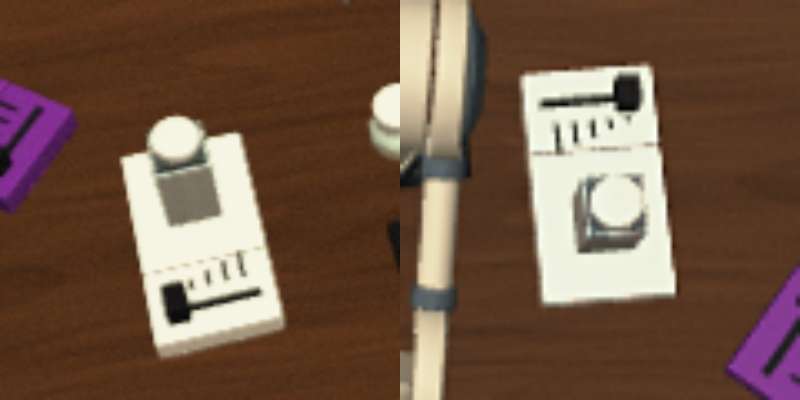

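The mast is closed (head resting on the collar, top at 0.135 m) and the lamp has not moved. Next I'll approach the mast for the grasp with the gripper fully open.

```bash
python3 -m creep '[[0,0.15,0,0],[0,0.3,0,0],[0,0.45,0,0],[0,0.6,0,0],[0,0.75,0,0],[0,0.9,0,0],[0,0.97,0,0],[0,1,0,0]]' >/dev/null
python3 -m creep '[[-0.01,0.1,0,0],[-0.01,0.2,0,0],[-0.01,0.28,0,0],[-0.01,0.31,0,0],[-0.01,0.31,0.1,0],[-0.01,0.31,0.2,0],[-0.01,0.31,0.28,0],[-0.01,0.31,0.3,0]]' >/dev/null
python3 - <<'E'
from h import *
go((.498,-.1955,.072),.085)
cv2.imwrite("pics/s7.png",rd("wrist"))
E
```

```text
t 16.25 frac [0.0012 0.0132 0.9537] twist 0.002047546277302092 yaw 0.0882162781713287 tcp [ 0.4981 -0.1938  0.2151] f [-0.9246  0.1155  0.1417] w 0.08535770653219653
```

View pics/s7.png

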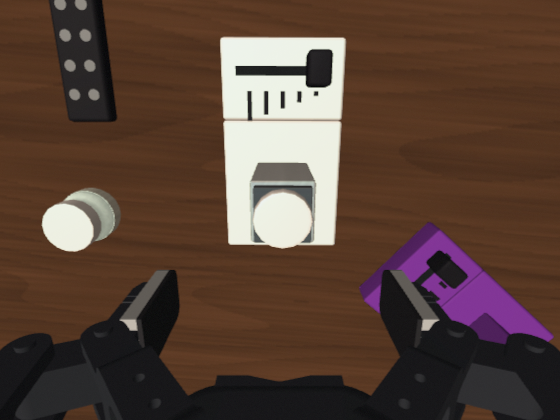

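The head is at (282,218), centred between the fingers (mid column 280). Descending and gripping.

```bash
python3 - <<'E'
from h import *
print(atz("wrist",(282,218),.135,arm.observe()))
E
python3 -m creep '[[0,0,0.14,0],[0,0,0.28,0],[0,0,0.42,0],[0,0,0.56,0],[0,0,0.7,0],[0,0,0.82,0],[0,0,0.92,0],[0,0,0.95,0]]' | egrep 'tcp|ft'
python3 -m creep '[[0,0,0,0],[0,0,0,0],[0,0,0,0],[0,0,0,0],[0,0,0,0],[0,0,0,0],[0,0,0,0],[0,0,0,0]]' 1 70
```

```text
[[ 0.4998 -0.1956  0.135 ]]
tcp_pos: [0.4979, -0.194, 0.0732]
ft_force: [-0.1, -0.5, -1.4]
clock: 17.63
tcp_pos: [0.4998, -0.1956, 0.0774]
ee_rot: [[0.996, 0.087, 0.003], [0.087, -0.996, -0.002], [0.003, 0.002, -1.0]]
ft_force: [0.4, -3.3, 6.7]
gripper_width: 0.0472
gripper_force: 74.4
```

```bash
python3 -m creep '[[0,0,-0.04,0],[0,0,-0.1,0],[0,0,-0.2,0],[0,0,-0.3,0],[0,0,-0.4,0],[0,0,-0.5,0],[0,0,-0.55,0],[0,0,-0.6,0]]'
python3 - <<'E'
from h import *
b=rd("top");cv2.imwrite("pics/s8.png",rd("scene"))
go((.460,.2236,.167),-.06)
E
```

```text
clock: 18.3
tcp_pos: [0.4984, -0.1943, 0.165]
ee_rot: [[0.996, 0.088, -0.002], [0.088, -0.996, 0.001], [-0.002, -0.001, -1.0]]
ft_force: [0.0, 0.6, -10.1]
gripper_width: 0.0471
gripper_force: 74.1
t 18.4 frac [-0.0138 -2.8004 -0.0082] twist 0.09408384781344359 yaw 0.08778656255608723 tcp [ 0.4989 -0.1947  0.1658] f [ 0.0883 -0.4135 -9.7606] w 0.04751895105932881
```

View pics/s8.png

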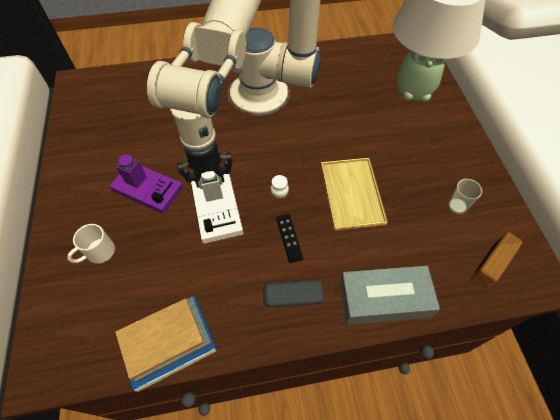

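The lamp is lifted level and clear (about 88 mm, wrist force -10 N, consistent with its weight). I'll carry it to the tray.

```bash
python3 -m creep '[[0,-0.05,0,0],[0,-0.15,0,0],[0,-0.28,0,0],[0,-0.42,0,0],[0,-0.56,0,0],[0,-0.7,0,0],[0,-0.85,0,0],[0,-1,0,0]]'| egrep 'tcp|ft|width'
python3 -m creep '[[0,-0.14,0,0],[0,-0.28,0,0],[0,-0.42,0,0],[0,-0.55,0,0],[0,-0.68,0,0],[0,-0.8,0,0],[0,-0.9,0,0],[0,-1,0,0]]'| egrep 'tcp|ft|width'
python3 -m creep '[[0,-0.1,0,0],[0,-0.2,0,0.01],[0,-0.3,0,0.03],[0,-0.4,0,0.05],[-0.01,-0.5,0,0.07],[-0.01,-0.6,0,0.09],[-0.01,-0.7,0,0.094],[-0.01,-0.79,0,0.094]]'| egrep 'tcp|ft|width'
python3 - <<'E'
from h import *
b=rd("top");a=rd("scene")
go((.460,.2236,.0862),-.06)
for r in arm.silhouettes("scene","tray"): print(r["conf"],r["location"])
cv2.imwrite("pics/s9.png",np.hstack([cv2.resize(a[110:270,290:450],(400,400)),cv2.resize(b[150:280,160:290],(400,400))]))
E
```

```text
tcp_pos: [0.4844, -0.043, 0.164]
ft_force: [0.2, -0.3, -8.7]
gripper_width: 0.0474
tcp_pos: [0.471, 0.1062, 0.1641]
ft_force: [0.6, -0.2, -9.3]
gripper_width: 0.0474
tcp_pos: [0.4589, 0.2238, 0.164]
ft_force: [0.2, -1.1, -8.7]
gripper_width: 0.0473
t 20.5 frac [0.0107 0.0074 0.5185] twist 0.0021102283782020847 yaw -0.05668526101482181 tcp [0.4587 0.2247 0.164 ] f [ 0.1663  0.0654 -9.6395] w 0.047268117009887124
0.91 [342.9, 209.2]
0.55 [279.1, 186.5]
```

View pics/s9.png

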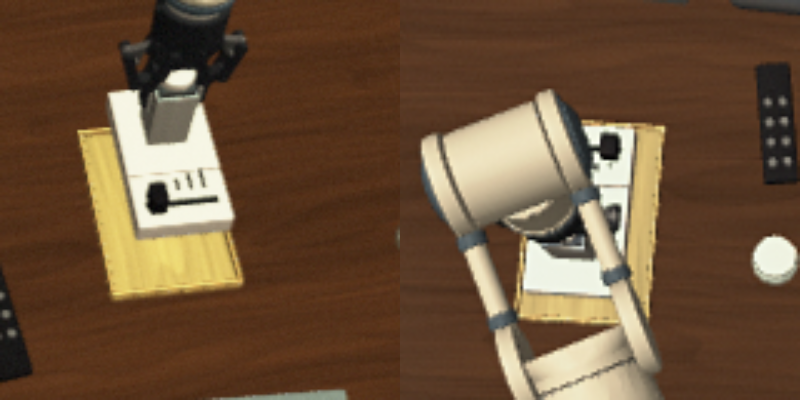

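The lamp sits over the tray, parallel to it; the offset seen from the top camera matches the parallax for its height. Lowering.

```bash
python3 -m creep '[[0.01,0,0.08,0],[0.01,0,0.16,0],[0.01,0,0.24,0],[0.01,0,0.32,0],[0.01,0,0.4,0],[0.01,0,0.45,0],[0.01,0,0.49,0],[0.01,0,0.5,0]]'| egrep 'tcp|ft|width'
python3 -m creep '[[0,0,0.01,0],[0,0,0.02,0],[0,0,0.03,0],[0,0,0.04,0],[0,0,0.05,0],[0,0,0.05,0],[0,0,0.05,0],[0,0,0.05,0]]'| egrep 'tcp|ft|width'
```

```text
tcp_pos: [0.4615, 0.2216, 0.0885]
ft_force: [-0.2, 0.0, -9.7]
gripper_width: 0.0474
tcp_pos: [0.4622, 0.222, 0.0829]
ft_force: [-0.6, 0.6, -8.4]
gripper_width: 0.0472
```

```bash
python3 -m creep '[[0,0,0.01,0],[0,0,0.015,0],[0,0,0.02,0],[0,0,0.025,0],[0,0,0.03,0],[0,0,0.03,0],[0,0,0.03,0],[0,0,0.03,0]]'| egrep 'tcp|rot|ft|width'
```

```text
tcp_pos: [0.4623, 0.2219, 0.0823]
ee_rot: [[0.998, -0.06, 0.002], [-0.06, -0.998, 0.001], [0.002, -0.001, -1.0]]
ft_force: [-9.9, -4.9, 9.8]
gripper_width: 0.0473
```

Resting on the tray floor at TCP 0.0823, with the force reversed. Release and rise.

```bash
python3 -m creep '[[0,0,-0.02,0],[0,0,-0.02,0],[0,0,-0.02,0],[0,0,-0.02,0],[0,0,-0.02,0],[0,0,-0.02,0],[0,0,-0.02,0],[0,0,-0.02,0]]' -1| egrep 'tcp|ft|width'
python3 -m creep '[[0,0,-0.1,0],[0,0,-0.25,0],[0,0,-0.4,0],[0,0,-0.55,0],[0,0,-0.7,0],[0,0,-0.85,0],[0,0,-1,0],[0,0,-1,0]]'| egrep 'tcp|ft|width'
python3 -m creep '[[0,0.1,0,0],[0,0.25,0,0],[0,0.4,0,0],[0,0.55,0,0],[0,0.7,0,0],[0,0.85,0,0],[0,1,0,0],[0,1,0,0]]'| egrep 'clock|tcp|ft'
python3 - <<'E'
from h import *
b=rd("top");a=rd("scene")
w=np.zeros(b.shape[:2],np.uint8);w[170:270,180:265]=(b[170:270,180:265].min(2)>150)
k=max(cv2.findContours(w,0,1)[0],key=cv2.contourArea)[:,0]
print(cv2.minAreaRect(atz("top",k,.035)[:,:2].astype(np.float32)))
cv2.imwrite("pics/s10.png",np.hstack([cv2.resize(a[110:270,290:450],(400,400)),cv2.resize(b[150:280,160:290],(400,400))]))
E
```

```text
tcp_pos: [0.4621, 0.222, 0.0811]
ft_force: [0.1, -0.6, -0.4]
gripper_width: 0.0857
tcp_pos: [0.4634, 0.2225, 0.2368]
ft_force: [0.1, -0.2, 1.1]
gripper_width: 0.0856
clock: 24.55
tcp_pos: [0.4529, 0.0693, 0.2307]
ft_force: [0.3, 0.4, -0.5]
((0.49368560314178467, 0.2223617136478424), (0.2002243548631668, 0.1133977472782135), 0.08408955484628677)
```

View pics/s10.png

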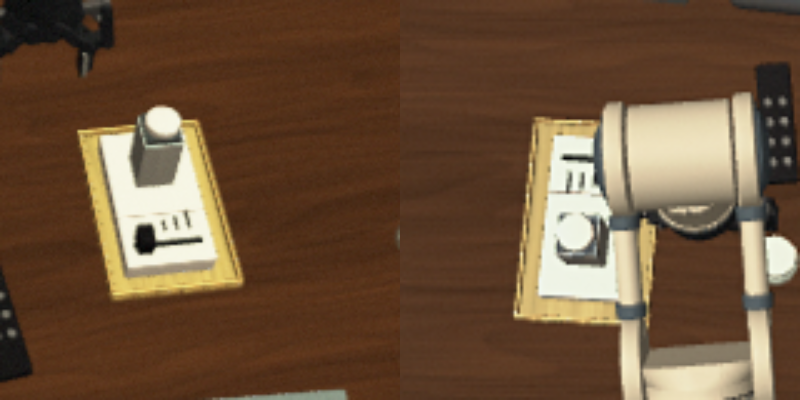

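The lamp stands flat and central in the tray with the mast closed and the dimmer off. Handing in.

```bash
python3 -c "
from cell import arm
print(arm.close_job())"
```

```text
the job is handed in; nothing more can be done
None
```

The dimmer is at off, both tubes are home, and the lantern stands flat and lengthwise near the centre of the tray; I handed the job in at about 25 s on the robot's clock, but no verdict came back.

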